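Run a wet coated board along the drying rail and stop it dead in front of the cure lamp

ROBOT

A 7-joint arm with a two-finger parallel gripper is mounted at the origin on the work surface. World frame = base frame: x ahead of the robot, y to its left, z up, the work surface at z = 0. Lengths are in m, angles in rad, forces in N, time in s.
With the tool pointing down it reaches from about 0.425 to 0.825 m from the base axis. Payload 3.6 kg.
Tool frame: the origin (TCP) lies midway between the tips of the shut fingers; the grasp point (between the pads) lies 19 mm behind it; z points along the fingers, y is the line along which they close (so a half turn about z gives the same grasp; the last joint's range is limited). The gripper opens to 85 mm and grips with 20 to 120 N. Pads are 22 mm wide; open, the fingers measure 114 mm over their backs; the gripper's body (76 mm by 85 mm) begins 54 mm behind the grasp point. The pads swing forward as they close: fully open they stand 13 mm farther back than shut.
Start: joints at [-1.288, 0.615, -0.013, 1.423, 0.008, 1.103, -0.04], TCP at [0.198, 0.619, 0.193] pointing down, gripper open.
Joint ranges: [-3.12, 3.12], [-0.3, 2.06], [-1.34, 1.32], [0.26, 2.42], [-1.36, 4.5], [0.01, 1.98], [-2.84, 2.84]. Speed limits (rad/s): [2.79, 2.79, 3.14, 3.14, 3.14, 3.14, 3.14].

INTERFACE

Orientations are given as [roll, pitch, yaw] about the fixed x, y, z axes, in that order (R = Rz(yaw) Ry(pitch) Rx(roll)).
In Python, from station import ctrl gives the robot as it stands.
- The arm moves only by the tool play_rows, never from a script. Its argument "targets" is a list of rows, each an object of numbers: "x", "y", "z": the shift along the tool's x, y, z in mm; "spin": the turn about the tool's z in degrees; "grip": the finger opening in mm, from 0 to 85.4. In form: [{"x": .., "y": .., "z": .., "spin": .., "grip": ..}, ...]. A call has 1 to 20 rows; each row is the pose to reach, as a shift and turn from the pose commanded when the call began, along the tool's axes at that moment; what a row does not reach only later rows make up. A row lasts 1/12 s, in which the tool goes at most 41.7 mm and 7.16 degrees, less where a joint would pass 70% of its speed; a pose out of reach is approached as far as the arm can. A call with a gripper value outside its range is refused whole. The fingers move at their own pace and stop on an object; the grip force is fixed at half the most. Time passes only in rows, so rows that repeat a pose let the fingers close. It gives the time, the measured TCP pose, the force, the opening and the grip force at its end, in the units of the state.
- ctrl.get_obs(): the state, without advancing time (a new reading comes with each control period).
- ctrl.grab_frame(name): name is "scene" or "top"; returns a dict with "pixels" (420x560x3 uint8, blue, green, red), "fx", "fy", "cx", "cy" (pixels), "eye" and "orientation" of the camera in the world. Camera axes: x right, y down, z forward; pixel columns grow to the right and rows downward; lengths in m; the calibration is good to about 2 mm. A picture is of the moment at which its call begins. There is no depth.
- ctrl.job_done(): hands the job in; it is judged then, once.
The state is a dict: "time": time; "joint_positions": joint angles; "joint_velocities": joint speeds; "effort": joint torques, N m; "tool_pos": TCP position; "tool_rot": TCP orientation; "ft_force": force on the tool from outside, world axes, zero at the start; "torque": the same for the moment, N m; "width": finger opening in m; "grasp_force": force on a finger pad.
Only numpy, scipy, OpenCV 4.12 (cv2) and the standard library are available. Lean on these libraries where they do the work, as an engineer would, in place of code of your own. Each camera call takes 0.05 s, during which the arm holds its last target. There are 200 camera calls.

TASK

The freshly coated circuit board hangs in its swinging carrier, one end propped up on the yellow drain bracket. Take the red grip of the trolley and run it along the rail until the carrier slips off the bracket, kill the swing by moving the trolley, and bring the carrier to hang plumb and still, centred in front of the violet cure lamp, for three seconds; then let go of the grip and leave it hanging there. The coating is wet: do not touch the board or its carrier, do not let it swing wildly, and leave everything else alone.

Things in the scene. Friction and masses are not known exactly. Their poses are not given: they have to be found in the camera images.
- rail: Fixed drying-rail stand: a level aluminium bar 20 wide, 30 high and 1000 mm long, its centre 270 mm above the bench, between two uprights 320 mm high. Origin on the bench under the middle of the bar; its y axis runs along the bar (world +y to within about 0.1 rad), x across it, z up. A steel drip tray 14 mm high stands below its -y half.
- trolley (a joint): Travel of the trolley along the rail (m), growing towards the rail's +y end: the pivot bolt stands at y = -0.20 + this value in the rail's frame. Starts at 0 to 0.05; stops at 0 and 0.62. It runs on rollers with about 2 N of friction (and 1.5 N per m/s) and stays where it is left. Trolley mass 0.5 kg nominal.
- grip (a point): Point to grip on the trolley, 336 mm above the bench and 101 mm above the pivot bolt: on the red plastic push grip, a block 24 mm along the rail, 34 mm across, 36 mm high, top at 347 mm. It stands on the trolley's steel bridge (52 x 70 mm, top at 311 mm). Axes those of the rail.
- pivot (a point): Pivot bolt of the carrier, below the rail bar, 235 mm above the bench, moving with the trolley; the carrier swings freely about it, along the rail only. Axes those of the rail.
- carrier (a joint): Swing of the carrier about the pivot bolt (rad): 0 = plumb, positive = lower edge swung towards the rail's +y end (and its +y end raised). Starts at -0.29, propped on the bracket. Carrier with board: 0.75 kg nominal, centre of mass 91 mm below the pivot, moment of inertia over mass about the pivot 0.0240 m2; swings free with a 1.03 s period and hardly any damping.
- carrier_top (a point): Middle of the carrier's upper bar, 40 mm below the pivot, turning with the carrier (z up when plumb). The carrier is an upright aluminium frame with a red-brown circuit board in it, 332 mm long along the rail, 30 mm thick at its feet, reaching 34 to 158 mm below the pivot, hung from a brass hub by two thin straps.
- carrier_foot (a point): Middle of the carrier's lower bar, 148 mm below the pivot, fixed to the carrier; black round feet 16 mm across sit at its two lower corners, 158 mm to either side.
- bracket_end (a point): Free end of the yellow drain bracket, middle of its top edge: a fixed flat arm 50 mm wide and 8 mm thick, 128 mm above the bench, that comes from the -y upright of the rail along the rail and carries the carrier's -y foot. The foot slips off this end when the trolley has run to about 0.07 on its joint.
- lamp: Violet-windowed UV cure lamp, a fixed grey housing 300 mm long along the rail, about 105 mm deep and 113 mm high with an orange mark at the middle of its top edge. Origin at the centre of its underside, 130 mm beyond the rail; its y axis runs parallel to the rail. The board is centred when the pivot bolt has the lamp's middle y.
- bottle: White plastic solvent bottle, 64 mm across, 140 mm high, loose; origin at the centre of its underside. Leave alone.
- pot: White plastic jar, 66 mm across, 45 mm high, loose; origin at the centre of its underside. Leave alone.
- screwdriver: Red-handled screwdriver 200 mm long, lying loose on the bench; origin under its middle, x along it. Leave alone.
- brush: Brush with wooden handle, 170 mm long, lying loose on the bench; origin under its middle, x along it. Leave alone.

How it is judged:
On the way:
1. the carrier hangs plumb and still, centred in front of the cure lamp, for three seconds (y of pivot in the frame of lamp between -0.02 and 0.02 m and angle between carrier_top's own z axis and vertical below 0.06 rad), for 3 s.
At the end, for the whole second after the job is handed in: The trolley is let go with the pivot bolt within 20 mm of the middle of the cure lamp along the rail, and the carrier hangs there plumb to within 0.06 rad throughout the last second, so it is not swinging (all of step 1); the robot touches nothing.
It fails at once if the robot touches the wet board or its carrier (contact force between any of the fingers, the arm and carrier above 0.5 N).
It fails at once if the carrier swings wildly (more than 0.55 rad) (angle between carrier_top's own z axis and vertical above 0.55 rad).
It fails at once if something else on the bench is disturbed (distance of any of bottle, pot, screwdriver, brush from where it was at the start of the episode above 0.03 m).
It also fails if it takes over 42 s, if anything falls off the work surface, if the arm or the gripper's body presses on something with over 40 N, if the wrist force passes 120 N, or if a joint passes its speed limit or range.

## Working session

There is one attempt and no reset: what is moved stays moved. The work goes in short steps, Python scripts to look and compute and a tool call to move; the robot and the scene stay as the last step left them, time stands still between calls to the robot, and variables do not carry over. Pictures are saved under pics/ and viewed, at most 10 in all, crops included, and the job is handed in when it is done.

Besides the shell and the picture viewer there is one more tool, called after "Emit:" as name([rows], argument=value, ...), one row to a line, values as JSON. play_rows: Moves the arm, as the interface text tells. Its arguments: {"type":"object","properties":{"targets":{"type":"array"}},"required":["targets"]}

```bash
mkdir -p pics
cat > h.py <<'E'
import numpy as np, cv2
from station import ctrl
def grab(n,f=None):
    d=ctrl.grab_frame(n)
    d["pixels"]=np.ascontiguousarray(d["pixels"])
    if f: cv2.imwrite("pics/"+f,d["pixels"])
    return d
E
python3 - <<'E'
from h import *
for n in("scene","top"):
    d=grab(n,n+"0.png"); print({k:d[k] for k in d if k!="pixels"})
print(ctrl.get_obs())
E
```

```text
{'fx': 496.65249705796015, 'fy': 496.65249705796015, 'cx': 268.0926809877844, 'cy': 212.23942499102958, 'eye': array([1.27952698, 0.10005436, 1.29490628]), 'orientation': array([-2.55225897, -0.00516003,  1.74849209])}
{'fx': 495.9617198785373, 'fy': 495.9617198785373, 'cx': 288.239873473591, 'cy': 213.42706099295563, 'eye': array([3.99493018e-01, 3.37229349e-04, 1.58574917e+00]), 'orientation': array([-3.02037579, -0.01256308, -1.56220362])}
{'time': 0.1, 'joint_positions': array([-1.28845034,  0.6158227 , -0.01260947,  1.42478294,  0.00811842,
        1.1033927 , -0.04038096]), 'joint_velocities': array([-0.00174826, -0.00269305,  0.00028146, -0.00308387,  0.00069008,
       -0.00190902, -0.00143972]), 'effort': array([ 1.81012787e-03, -4.70384252e+01,  2.60280725e-01, -1.71571326e+01,
        1.00539104e-02,  5.78362014e-03, -5.90132828e-06]), 'tool_pos': array([0.1973318 , 0.61848856, 0.19203931]), 'tool_rot': array([-3.13923804e+00,  5.06071639e-05,  2.83283414e+00]), 'ft_force': array([-0.38381355, -0.14931797, -0.8477694 ]), 'torque': array([0.04224872, 0.03598445, 0.0030308 ]), 'grasp_force': 0.0, 'width': 0.08525024585811711}
```

View pics/scene0.png

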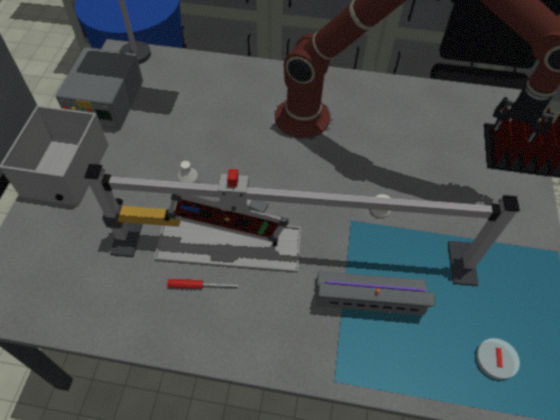

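View pics/top0.png

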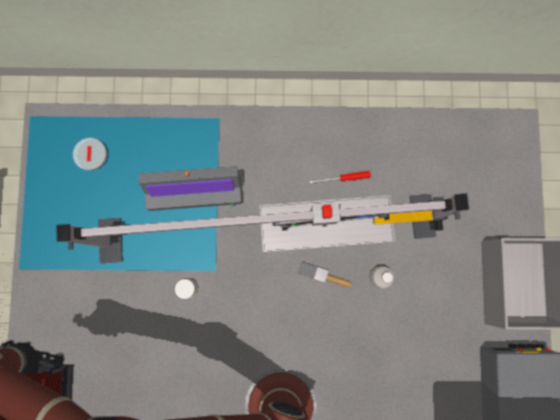

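The scene view shows the red grip at about (232,176), the lamp's orange mark at (378,292) and the upright caps at (95,172) and (508,205). In the top view the grip is at (326,211), the mark at (187,174) and the caps at (67,233) and (461,202). Next I'll triangulate them.

```bash
cat >> h.py <<'E'
from scipy.spatial.transform import Rotation as Ro
def ray(d,p):
    v=Ro.from_euler("xyz",d["orientation"]).as_matrix()@np.array([(p[0]-d["cx"])/d["fx"],(p[1]-d["cy"])/d["fy"],1])
    return np.array(d["eye"]),v/np.linalg.norm(v)
def plane(d,p,z):
    o,v=ray(d,p); return o+v*(z-o[2])/v[2]
def tri(a,p,b,q):
    (o,u),(e,v)=ray(a,p),ray(b,q)
    s=np.linalg.lstsq(np.c_[u,-v],e-o,rcond=None)[0]
    A,B=o+u*s[0],e+v*s[1]; return (A+B)/2,np.linalg.norm(A-B)
def blob(d,c,r,lo,hi):
    """largest HSV blob near c: centroid, area"""
    x,y=c; x0,y0=max(x-r,0),max(y-r,0)
    hsv=cv2.cvtColor(d["pixels"],cv2.COLOR_BGR2HSV)[y0:y+r,x0:x+r].copy()
    hsv[...,0]=(hsv[...,0].astype(int)+20)%180   # red -> ~20
    m=cv2.inRange(hsv,np.array(lo),np.array(hi))
    n,l,s,ce=cv2.connectedComponentsWithStats(m)
    if n<2: return None
    k=1+np.argmax(s[1:,4]); return ce[k]+[x0,y0],s[k]
RED=((10,150,90),(27,255,255)); ORA=((24,120,120),(40,255,255)); BLK=((0,0,0),(180,255,45)); VIO=((135,110,60),(170,255,255)); YEL=((38,150,100),(55,255,255))
E
python3 - <<'E'
from h import *
s,t=grab("scene"),grab("top")
for nm,c,cs,ct,r in(("grip",RED,(232,176),(326,211),14),("mark",ORA,(378,292),(187,174),8),("capL",BLK,(508,205),(67,233),11),("capR",BLK,(95,172),(461,202),11),("violet",VIO,(378,287),(190,187),60),("yellow",YEL,(150,214),(405,215),45)):
    a,b=blob(s,cs,r,*c),blob(t,ct,r,*c); print(nm,a,b)
    if a and b: print("   ",tri(s,a[0],t,b[0]))
print("capsT",plane(t,blob(t,(67,233),11,*BLK)[0],.32),plane(t,blob(t,(461,202),11,*BLK)[0],.32))
# bar centre line in top view: bright pixels between caps
g=cv2.cvtColor(t["pixels"],cv2.COLOR_BGR2HSV)
pts=[]
for x in list(range(90,235))+list(range(245,255)):
    y0=int(233-(x-67)*31/394); c=g[y0-8:y0+9,x]; k=np.where((c[:,2]>150)&(c[:,1]<60))[0]
    if len(k)>3: pts.append((x,y0-8+k.mean()))
vx,vy,x0,y0=cv2.fitLine(np.float32(pts),cv2.DIST_HUBER,0,.01,.01).ravel()
P=[plane(t,(x,y0+(x-x0)*vy/vx),.285) for x in(90,440)]; d=P[0]-P[1]; print(len(pts),P,"angle of y axis from +y:",np.arctan2(-d[0],d[1]))
cv2.imwrite("pics/z.png",np.hstack([cv2.resize(s["pixels"][150:310,150:300],(450,480)),cv2.resize(t["pixels"][180:245,300:350],(350,480))]))
E
```

```text
grip (array([232.42708333, 174.26041667]), array([10,  7, 10, 11, 96], dtype=int32)) (array([326.7184466 , 211.09708738]), array([ 11,   8,   9,  13, 103], dtype=int32))
    (array([ 0.55812089, -0.11191388,  0.34238192]), np.float64(0.0012953412587376997))
mark (array([377.5, 290. ]), array([7, 5, 2, 3, 6], dtype=int32)) (array([186.90909091, 173.63636364]), array([ 7,  6,  3,  4, 11], dtype=int32))
    (array([0.69434147, 0.28700206, 0.12498309]), np.float64(0.0008030602798010196))
capL (array([510.19711538, 203.11057692]), array([  6,   2,  16,  15, 208], dtype=int32)) (array([ 59.80769231, 230.84615385]), array([ 2,  5,  6,  9, 26], dtype=int32))
    (array([0.50320267, 0.56265403, 0.31760499]), np.float64(0.009629490860700177))
capR (array([ 92.78817734, 171.17241379]), array([  0,   3,  18,  15, 203], dtype=int32)) (array([460.92307692, 201.67832168]), array([  6,   4,  11,  15, 143], dtype=int32))
    (array([ 0.59021244, -0.46453855,  0.31373039]), np.float64(0.00193302881786474))
violet (array([374.88690476, 285.875     ]), array([  9,  55,  98,   9, 168], dtype=int32)) (array([190.02478448, 187.31357759]), array([ 16,  52,  88,  17, 928], dtype=int32))
    (array([0.66087643, 0.28581859, 0.07955224]), np.float64(0.0008768591991712436))
yellow (array([142.35263158, 212.12894737]), array([ 15,  38,  46,  11, 380], dtype=int32)) (array([406.08333333, 217.15447154]), array([ 14,  41,  59,  13, 492], dtype=int32))
    (array([ 0.57179781, -0.3745655 ,  0.1247999 ]), np.float64(0.01491280943085665))
capsT [0.50327014 0.56685589 0.32      ] [ 0.58900395 -0.46125024  0.32      ]
155 [array([0.50472971, 0.50381311, 0.285     ]), array([ 0.58807069, -0.41794503,  0.285     ])] angle of y axis from +y: 0.09017006000131803
```

View pics/z.png

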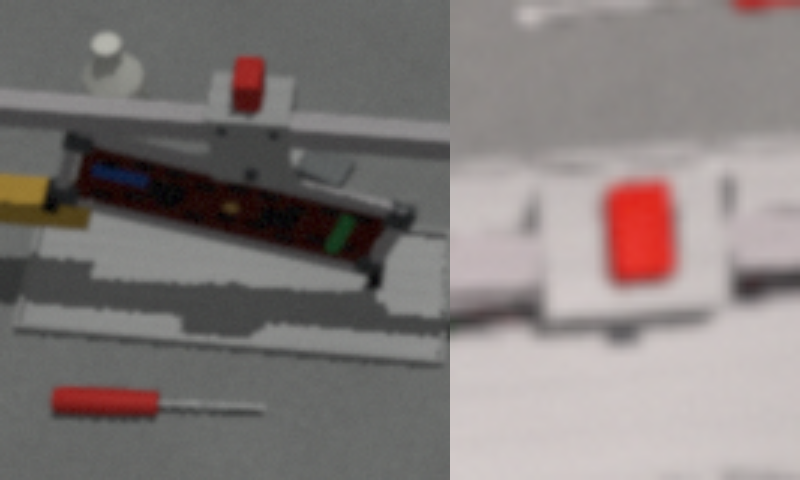

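Emit:
play_rows([
  {"z":-40,"spin":-6,"grip":85},
  {"z":-80,"spin":-12,"grip":85},
  {"z":-120,"spin":-18,"grip":85},
  {"z":-160,"spin":-22.8,"grip":85},
  {"z":-200,"spin":-22.8,"grip":85},
  {"z":-228,"spin":-22.8,"grip":85},
  {"x":-30,"y":-22,"z":-228,"spin":-22.8,"grip":85},
  {"x":-62,"y":-46,"z":-228,"spin":-22.8,"grip":85},
  {"x":-94,"y":-69,"z":-228,"spin":-22.8,"grip":85},
  {"x":-126,"y":-93,"z":-228,"spin":-22.8,"grip":85},
  {"x":-158,"y":-116,"z":-228,"spin":-22.8,"grip":85},
  {"x":-190,"y":-140,"z":-228,"spin":-22.8,"grip":85},
  {"x":-222,"y":-163,"z":-228,"spin":-22.8,"grip":85},
  {"x":-254,"y":-187,"z":-228,"spin":-22.8,"grip":85},
  {"x":-286,"y":-210,"z":-228,"spin":-22.8,"grip":85},
  {"x":-318,"y":-234,"z":-228,"spin":-22.8,"grip":85},
  {"x":-347,"y":-255,"z":-228,"spin":-22.8,"grip":85},
  {"x":-347,"y":-255,"z":-228,"spin":-22.8,"grip":85},
])

```text
invalid input at $.targets[0]: expected keys x, y, z, spin, grip
```

Emit:
play_rows([
  {"x":0,"y":0,"z":-40,"spin":-6,"grip":85},
  {"x":0,"y":0,"z":-80,"spin":-12,"grip":85},
  {"x":0,"y":0,"z":-120,"spin":-18,"grip":85},
  {"x":0,"y":0,"z":-160,"spin":-22.8,"grip":85},
  {"x":0,"y":0,"z":-200,"spin":-22.8,"grip":85},
  {"x":0,"y":0,"z":-228,"spin":-22.8,"grip":85},
  {"x":-30,"y":-22,"z":-228,"spin":-22.8,"grip":85},
  {"x":-62,"y":-46,"z":-228,"spin":-22.8,"grip":85},
  {"x":-94,"y":-69,"z":-228,"spin":-22.8,"grip":85},
  {"x":-126,"y":-93,"z":-228,"spin":-22.8,"grip":85},
  {"x":-158,"y":-116,"z":-228,"spin":-22.8,"grip":85},
  {"x":-190,"y":-140,"z":-228,"spin":-22.8,"grip":85},
  {"x":-222,"y":-163,"z":-228,"spin":-22.8,"grip":85},
  {"x":-254,"y":-187,"z":-228,"spin":-22.8,"grip":85},
  {"x":-286,"y":-210,"z":-228,"spin":-22.8,"grip":85},
  {"x":-318,"y":-234,"z":-228,"spin":-22.8,"grip":85},
  {"x":-347,"y":-255,"z":-228,"spin":-22.8,"grip":85},
  {"x":-347,"y":-255,"z":-228,"spin":-22.8,"grip":85},
])

```text
time: 1.7
tool_pos: [0.4561, 0.2614, 0.421]
tool_rot: [-3.135, 0.003, -3.069]
ft_force: [0.7, -1.0, 0.8]
width: 0.0851
grasp_force: 0.0
```

Emit:
play_rows([
  {"x":-6,"y":-30,"z":0,"spin":0,"grip":85},
  {"x":-12,"y":-62,"z":0,"spin":0,"grip":85},
  {"x":-18,"y":-94,"z":0,"spin":0,"grip":85},
  {"x":-24,"y":-126,"z":0,"spin":0,"grip":85},
  {"x":-30,"y":-158,"z":0,"spin":0,"grip":85},
  {"x":-36,"y":-190,"z":0,"spin":0,"grip":85},
  {"x":-42,"y":-222,"z":0,"spin":0,"grip":85},
  {"x":-48,"y":-254,"z":0,"spin":0,"grip":85},
  {"x":-54,"y":-286,"z":0,"spin":0,"grip":85},
  {"x":-60,"y":-318,"z":0,"spin":0,"grip":85},
  {"x":-67,"y":-350,"z":0,"spin":0,"grip":85},
  {"x":-74,"y":-375,"z":0,"spin":0,"grip":85},
  {"x":-74,"y":-390,"z":0,"spin":0,"grip":85},
  {"x":-74,"y":-390,"z":0,"spin":0,"grip":85},
  {"x":-74,"y":-390,"z":0,"spin":0,"grip":85},
  {"x":-74,"y":-390,"z":0,"spin":0,"grip":85},
])

```text
time: 3.03
tool_pos: [0.5591, -0.1089, 0.4211]
tool_rot: [3.14, 0.0, -3.05]
ft_force: [0.2, -0.1, -0.3]
width: 0.0853
grasp_force: 0.0
```

Run:
```python
from h import *
s,t=grab("scene","s2.png"),grab("top")
o=ctrl.get_obs(); print(o["time"],o["tool_pos"],o["tool_rot"],o["ft_force"])
```

```text
3.1333 [ 0.55914784 -0.10872683  0.42138228] [ 3.14046028e+00  5.13827335e-04 -3.04894843e+00] [-0.47777262  0.17480266  0.41534064]
```

View pics/s2.png

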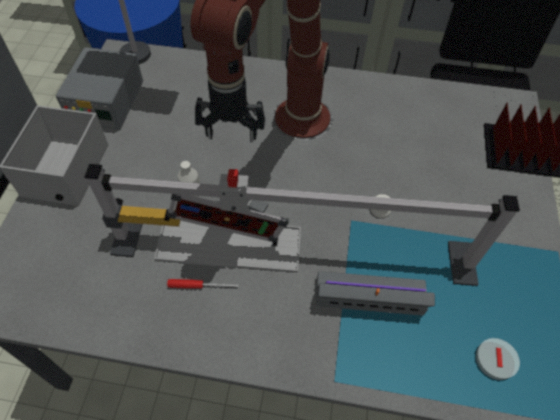

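The open gripper is at about (235,120), with fingertips at (210,135) and (260,135), above the grip at (232,176). I'll check the projection before descending.

Run:
```python
from h import *
s,t=grab("scene"),grab("top","t2.png")
for d in(s,t):
    R=Ro.from_euler("xyz",d["orientation"]).as_matrix()
    for P in([.5591,-.1089,.421],[.5591,-.1089,.434],[.5591,-.1089,.49],[.5585,-.1115,.347]):
        q=R.T@(np.array(P)-d["eye"]); print(P,d["cx"]+d["fx"]*q[0]/q[2],d["cy"]+d["fy"]*q[1]/q[2])
cv2.imwrite("pics/z2.png",np.hstack([cv2.resize(s["pixels"][80:220,170:300],(390,420)),cv2.resize(t["pixels"][160:300,260:390],(390,420))]))
```

```text
[0.5591, -0.1089, 0.421] 232.03254973849087 153.6047225674084
[0.5591, -0.1089, 0.434] 231.71716055475125 149.86821431363586
[0.5591, -0.1089, 0.49] 230.28663273203142 132.92033121420596
[0.5585, -0.1115, 0.347] 232.72342409725889 173.24970469005547
[0.5591, -0.1089, 0.421] 328.6878813551739 206.47258896163405
[0.5591, -0.1089, 0.434] 329.205957593661 205.72561336684979
[0.5591, -0.1089, 0.49] 331.57559508551583 202.30900931631427
[0.5585, -0.1115, 0.347] 326.97320255633616 210.6774379002018
```

View pics/z2.png

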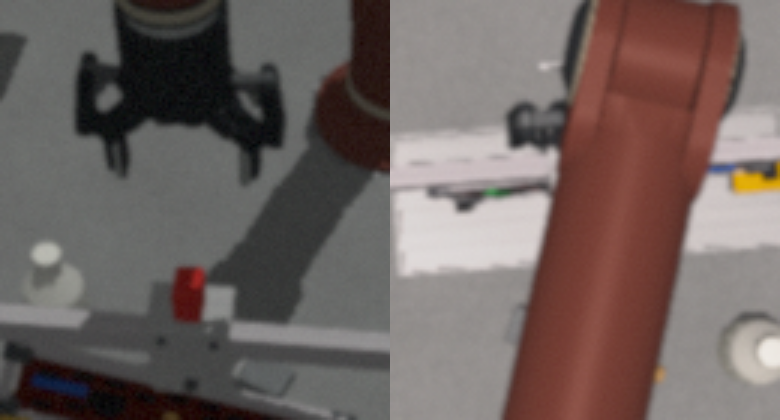

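The fingertips are at about (210,138) and (252,140). They straddle the grip along the rail, but look higher than the projection puts them. I'll descend partway and look again.

Emit:
play_rows([
  {"x":0,"y":-3,"z":20,"spin":0,"grip":85},
  {"x":0,"y":-3,"z":40,"spin":0,"grip":85},
  {"x":0,"y":-3,"z":55,"spin":0,"grip":85},
  {"x":0,"y":-3,"z":60,"spin":0,"grip":85},
  {"x":0,"y":-3,"z":60,"spin":0,"grip":85},
  {"x":0,"y":-3,"z":60,"spin":0,"grip":85},
])

```text
time: 3.73
tool_pos: [0.5597, -0.1136, 0.3619]
tool_rot: [-3.141, 0.001, -3.052]
ft_force: [0.0, -0.3, 0.1]
width: 0.0853
grasp_force: 0.0
```

Run:
```python
from h import *
s,t=grab("scene"),grab("top")
print(ctrl.get_obs()["tool_pos"])
cv2.imwrite("pics/z3.png",np.hstack([cv2.resize(s["pixels"][80:220,170:300],(390,420)),cv2.resize(t["pixels"][160:300,260:390],(390,420))]))
```

```text
[ 0.56003559 -0.11399944  0.36253058]
```

View pics/z3.png

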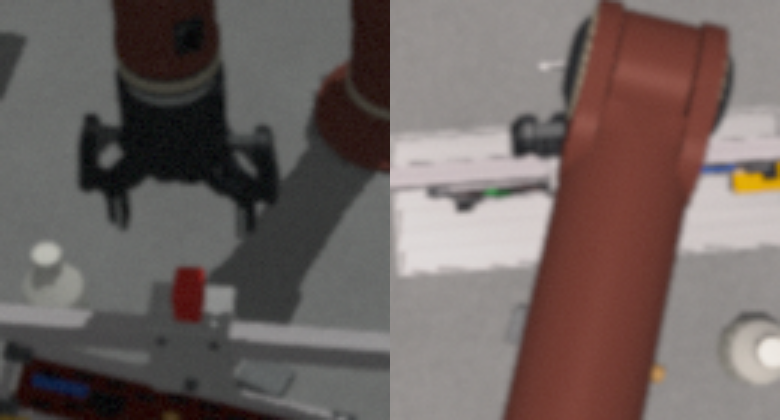

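Fingertips are now at about (209,155) and (252,156), still clear of the grip's top at (233,171). I'll go down to grip height and check before closing.

Emit:
play_rows([
  {"x":0,"y":2,"z":15,"spin":0,"grip":85},
  {"x":0,"y":2,"z":30,"spin":0,"grip":85},
  {"x":0,"y":2,"z":40,"spin":0,"grip":85},
  {"x":0,"y":2,"z":42,"spin":0,"grip":85},
  {"x":0,"y":2,"z":42,"spin":0,"grip":85},
  {"x":0,"y":2,"z":42,"spin":0,"grip":85},
])

```text
time: 4.33
tool_pos: [0.5599, -0.1122, 0.3203]
tool_rot: [-3.141, 0.002, -3.052]
ft_force: [0.4, -0.1, 0.5]
width: 0.0853
grasp_force: 0.0
```

Run:
```python
from h import *
s,t=grab("scene"),grab("top")
o=ctrl.get_obs();print(o["tool_pos"],o["ft_force"])
print(blob(s,(232,176),14,*RED))
cv2.imwrite("pics/z4.png",cv2.resize(s["pixels"][110:210,180:300],(720,600)))
```

```text
[ 0.55988337 -0.11221222  0.3203897 ] [0.10518983 0.22457316 0.31265502]
None
```

View pics/z4.png

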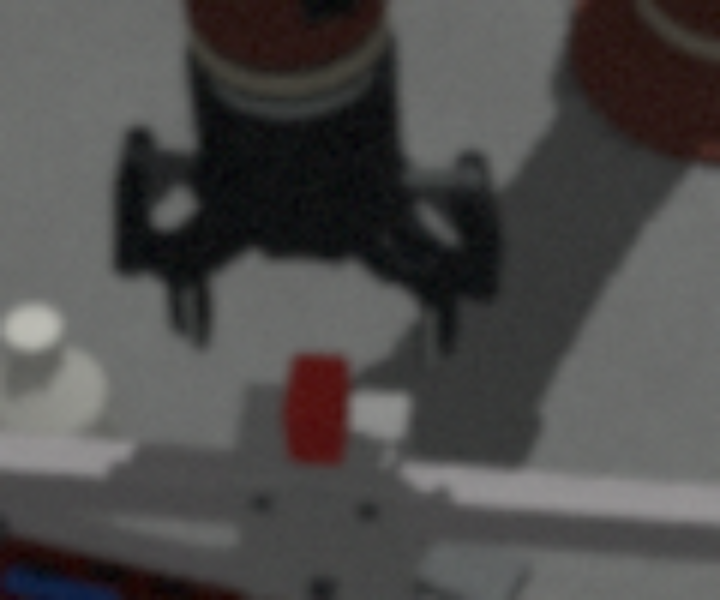

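Tips are at about (214,168) and (255,169), level with the grip's top edge at row 169. I'll close most of the way without touching and look again.

Emit:
play_rows([
  {"x":0,"y":0,"z":0,"spin":0,"grip":45},
  {"x":0,"y":0,"z":0,"spin":0,"grip":45},
  {"x":0,"y":0,"z":0,"spin":0,"grip":45},
  {"x":0,"y":0,"z":0,"spin":0,"grip":45},
])

```text
time: 4.77
tool_pos: [0.5592, -0.112, 0.3193]
tool_rot: [-3.142, 0.0, -3.052]
ft_force: [-0.5, -1.3, 0.1]
width: 0.0451
grasp_force: 0.0
```

Run:
```python
from h import *
s=grab("scene")
o=ctrl.get_obs();print(o["tool_pos"],o["ft_force"],o["width"])
cv2.imwrite("pics/z5.png",cv2.resize(s["pixels"][140:200,190:270],(800,600),interpolation=cv2.INTER_CUBIC)*1)
```

```text
[ 0.55916602 -0.11198534  0.31920343] [ 0.52193906 -0.24035739 -0.07922852] 0.044985814571443815
```

View pics/z5.png

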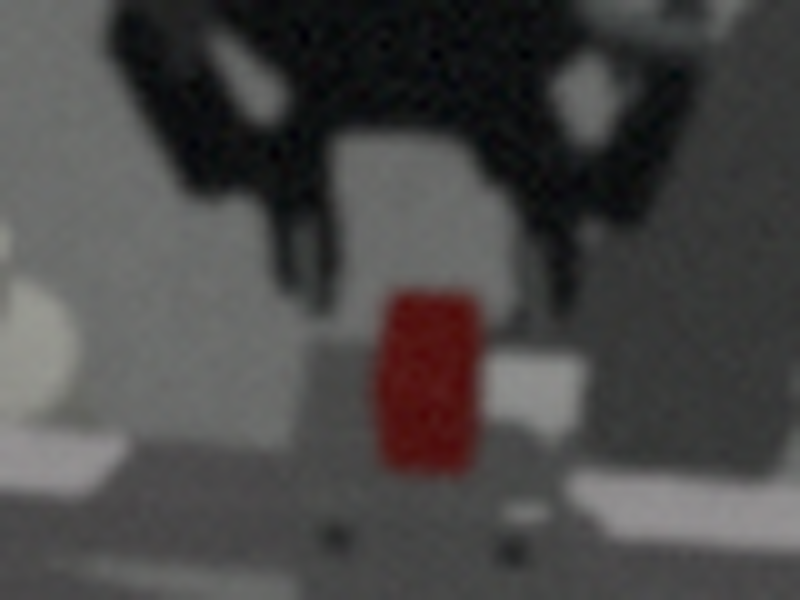

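Run:
```python
from h import *
s,t=grab("scene"),grab("top")
print(tri(s,(260,116),t,(309.3,201.7)))   # +y knuckle at TCP (.559,-.109,.421)
print(tri(s,(257.5,133),t,(310,205)))     # at TCP z .362
```

```text
(array([ 0.55108378, -0.05010479,  0.5451171 ]), np.float64(0.012074244967690266))
(array([ 0.55142736, -0.05526641,  0.49281963]), np.float64(0.010585837762048323))
```

Emit:
play_rows([
  {"x":0,"y":0,"z":2,"spin":0,"grip":10},
  {"x":0,"y":0,"z":2,"spin":0,"grip":10},
  {"x":0,"y":0,"z":2,"spin":0,"grip":10},
  {"x":0,"y":0,"z":2,"spin":0,"grip":10},
  {"x":0,"y":0,"z":2,"spin":0,"grip":10},
  {"x":0,"y":0,"z":2,"spin":0,"grip":10},
])

```text
time: 5.42
tool_pos: [0.5592, -0.112, 0.3172]
tool_rot: [-3.142, 0.0, -3.052]
ft_force: [-0.2, 0.2, 0.1]
width: 0.0099
grasp_force: 0.0
```

Run:
```python
from h import *
s,t=grab("scene"),grab("top")
o=ctrl.get_obs();print(o["time"],o["tool_pos"],o["ft_force"],o["width"],o["grasp_force"])
cv2.imwrite("pics/z6.png",cv2.resize(s["pixels"][140:200,190:270],(800,600),interpolation=cv2.INTER_CUBIC)*1)
```

```text
5.5167 [ 0.55918278 -0.11201795  0.31715661] [-0.23019665 -0.58862939  0.22317565] 0.00981520803662936 0.0
```

View pics/z6.png

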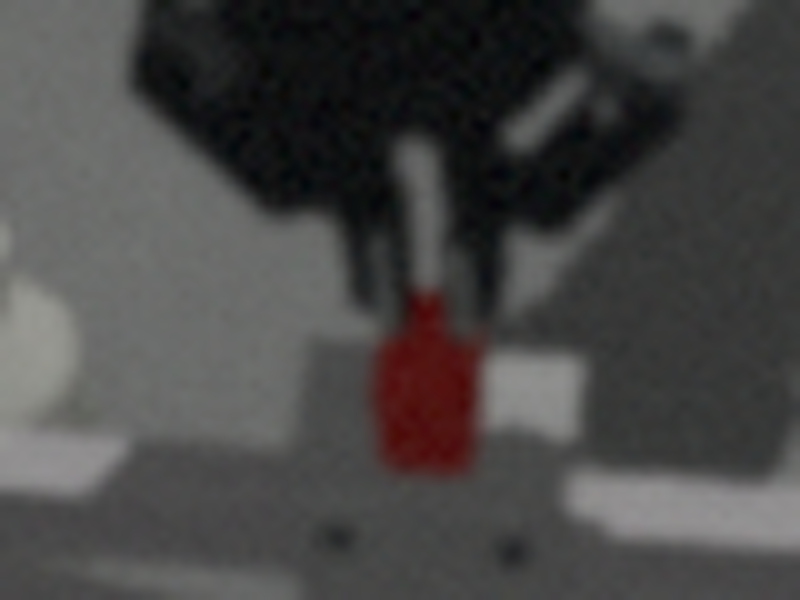

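The shut fingers cover the grip's top face, with their tips at about (233,173) and a width of 9.8 mm. So the real tips are roughly 30–38 mm higher than the reported TCP. I'll open, descend further in steps while watching the force, and re-check.

Emit:
play_rows([
  {"x":0,"y":0,"z":-5,"spin":0,"grip":60},
  {"x":0,"y":0,"z":-5,"spin":0,"grip":60},
  {"x":0,"y":0,"z":-5,"spin":0,"grip":60},
  {"x":0,"y":0,"z":-5,"spin":0,"grip":60},
  {"x":0,"y":0,"z":5,"spin":0,"grip":60},
  {"x":0,"y":0,"z":10,"spin":0,"grip":60},
  {"x":0,"y":0,"z":15,"spin":0,"grip":60},
  {"x":0,"y":0,"z":18,"spin":0,"grip":60},
  {"x":0,"y":0,"z":20,"spin":0,"grip":60},
  {"x":0,"y":0,"z":20,"spin":0,"grip":60},
])

```text
time: 6.35
tool_pos: [0.5589, -0.1119, 0.2964]
tool_rot: [3.141, -0.001, -3.052]
ft_force: [0.2, -0.2, -0.5]
width: 0.06
grasp_force: 0.0
```

Run:
```python
from h import *
s=grab("scene")
o=ctrl.get_obs();print(o["time"],o["tool_pos"],o["ft_force"],o["width"],o["grasp_force"])
g=cv2.cvtColor(s["pixels"],cv2.COLOR_BGR2GRAY)
# lowest dark row of each finger column range, per column
print("dark rows",[(x,int(np.where(g[150:186,x]<55)[0].max(initial=-150))+150) for x in list(range(206,224,2))+list(range(242,258,2))])
```

```text
6.4 [ 0.5590821  -0.11196095  0.29687761] [-0.50409695 -0.45402854 -0.97116318] 0.060002206679847826 0.0
dark rows [(206, 163), (208, 164), (210, 163), (212, 164), (214, 166), (216, 172), (218, 171), (220, 175), (222, 160), (242, 164), (244, 173), (246, 169), (248, 176), (250, 180), (252, 176), (254, 171), (256, 183)]
```

No contact, though the reported TCP (0.297) is already below the bridge top, so the offset is real. I'll go 12 mm further and close.

Emit:
play_rows([
  {"x":0,"y":0,"z":4,"spin":0,"grip":60},
  {"x":0,"y":0,"z":8,"spin":0,"grip":60},
  {"x":0,"y":0,"z":12,"spin":0,"grip":60},
  {"x":0,"y":0,"z":12,"spin":0,"grip":60},
  {"x":0,"y":0,"z":12,"spin":0,"grip":60},
])

```text
time: 6.82
tool_pos: [0.559, -0.1119, 0.2847]
tool_rot: [3.141, -0.001, -3.052]
ft_force: [-0.0, 0.3, -0.6]
width: 0.0598
grasp_force: 0.0
```

Emit:
play_rows([
  {"x":0,"y":0,"z":0,"spin":0,"grip":10},
  {"x":0,"y":0,"z":0,"spin":0,"grip":10},
  {"x":0,"y":0,"z":0,"spin":0,"grip":10},
  {"x":0,"y":0,"z":0,"spin":0,"grip":10},
  {"x":0,"y":0,"z":0,"spin":0,"grip":10},
  {"x":0,"y":0,"z":0,"spin":0,"grip":10},
])

```text
time: 7.32
tool_pos: [0.5594, -0.1126, 0.2857]
tool_rot: [-3.141, 0.001, -3.053]
ft_force: [-1.0, -1.2, 3.0]
width: 0.0229
grasp_force: 61.3
```

Run:
```python
from h import *
s=grab("scene")
o=ctrl.get_obs();print(o["time"],o["tool_pos"],o["ft_force"],o["width"],o["grasp_force"])
cv2.imwrite("pics/z7.png",cv2.resize(s["pixels"][140:230,170:290],(800,600),interpolation=cv2.INTER_CUBIC)*1)
```

```text
7.3667 [ 0.55941221 -0.11260157  0.28569556] [ 0.21542678 -1.55460009  3.86580509] 0.023253232327874702 61.33000373840332
```

View pics/z7.png

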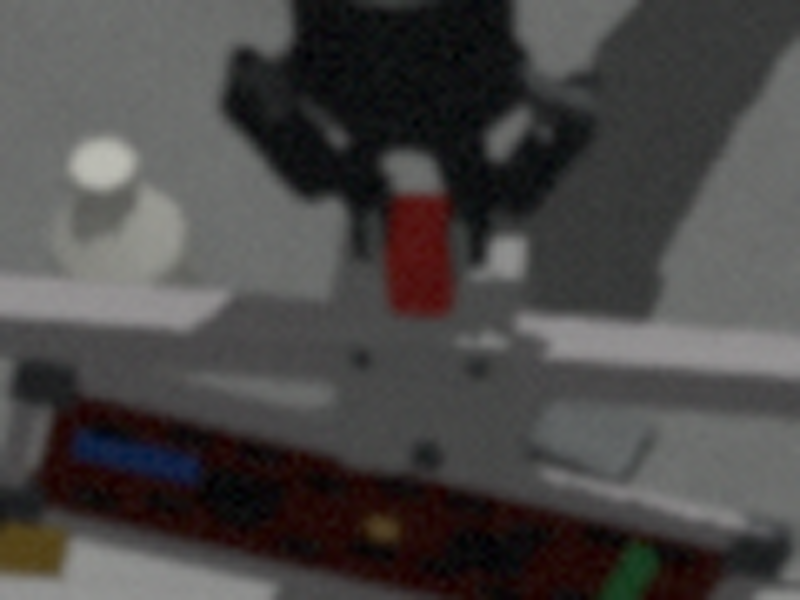

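Gripped: width 23 mm, 61 N, with the grip at (233,178) between the pads. I've used up the picture allowance, so I'll work from numbers from here. Next I run the trolley off the bracket at a steady pace.

Emit:
play_rows([
  {"x":0,"y":3,"z":-1,"spin":0,"grip":10},
  {"x":0,"y":8,"z":-1,"spin":0,"grip":10},
  {"x":0,"y":16,"z":-1,"spin":0,"grip":10},
  {"x":0,"y":26,"z":-1,"spin":0,"grip":10},
  {"x":0,"y":36,"z":-1,"spin":0,"grip":10},
  {"x":0,"y":46,"z":-1,"spin":0,"grip":10},
  {"x":0,"y":56,"z":-1,"spin":0,"grip":10},
  {"x":0,"y":66,"z":-1,"spin":0,"grip":10},
  {"x":0,"y":76,"z":-1,"spin":0,"grip":10},
  {"x":0,"y":86,"z":-1,"spin":0,"grip":10},
  {"x":0,"y":96,"z":-1,"spin":0,"grip":10},
  {"x":0,"y":106,"z":-1,"spin":0,"grip":10},
])

```text
time: 8.37
tool_pos: [0.55, -0.0049, 0.2857]
tool_rot: [3.141, 0.001, -3.052]
ft_force: [6.2, -1.3, -6.2]
width: 0.023
grasp_force: 60.3
```

Emit:
play_rows([
  {"x":0,"y":9,"z":0,"spin":0,"grip":10},
  {"x":0,"y":17,"z":0,"spin":0,"grip":10},
  {"x":0,"y":24,"z":0,"spin":0,"grip":10},
  {"x":0,"y":30,"z":0,"spin":0,"grip":10},
  {"x":0,"y":35,"z":0,"spin":0,"grip":10},
  {"x":0,"y":39,"z":0,"spin":0,"grip":10},
  {"x":0,"y":42,"z":0,"spin":0,"grip":10},
  {"x":0,"y":44,"z":0,"spin":0,"grip":10},
])

```text
time: 9.03
tool_pos: [0.5463, 0.0384, 0.2857]
tool_rot: [-3.141, 0.001, -3.052]
ft_force: [5.6, -1.8, -5.8]
width: 0.023
grasp_force: 60.2
```

```bash
cat >> h.py <<'E'
UA=np.array([-.0900,.9959,0]); G0=np.array([.5585,-.1115,0]); NRM=np.array([.9959,.09,0])
def swing(n,w0=6.1):
    """n scene frames: board red-brown mask -> tilt in the rail's plane; returns t,theta,grip travel"""
    T=[];A=[];Y=[];K=[]
    for i in range(n):
        o=ctrl.get_obs(); d=grab("scene",f"sw{o['time']:.2f}.png")
        s=(o["tool_pos"]-G0)@UA
        R=Ro.from_euler("xyz",d["orientation"]).as_matrix()
        pr=lambda P:(lambda q:np.array([d["cx"]+d["fx"]*q[0]/q[2],d["cy"]+d["fy"]*q[1]/q[2]]))(R.T@(P-d["eye"]))
        b,g,r=[d["pixels"][...,k].astype(int) for k in range(3)]
        m=((r>20)&(r>1.6*g)&(r>1.6*b)).astype(np.uint8)
        c=np.int32([pr(G0*[1,1,0]+UA*(s+a)+np.array([0,0,z])) for a,z in((-.2,.05),(-.2,.235),(-.035,.235),(-.035,.225),(.035,.225),(.035,.235),(.2,.235),(.2,.05))])
        roi=np.zeros_like(m); cv2.fillPoly(roi,[c],1); m&=roi
        v,u=np.nonzero(m); 
        P=[]
        for p in zip(u,v):
            e,w=ray(d,p); x=e+w*(((G0-e)@NRM)/(w@NRM)); P.append([(x-G0)@UA-s,x[2]])
        P=np.array(P); C=np.cov(P.T); val,vec=np.linalg.eigh(C); k=vec[:,1]*np.sign(vec[0,1])
        T.append(o["time"]);A.append(np.arctan2(k[1],k[0]));Y.append(s);K.append((len(P),*P.mean(0)))
    return np.array(T),np.array(A),np.array(Y),np.array(K)
def fit(T,A,w=6.1,bias=True):
    t=T-T[-1]; M=np.c_[np.cos(w*t),np.sin(w*t),np.ones_like(t)]
    if not bias: M=M[:,:2]
    c=np.linalg.lstsq(M,A,rcond=None)[0]; return c,(M@c-A).std()
E
python3 - <<'E'
from h import *
T,A,Y,K=swing(20)
for r in zip(T,A,Y,K[:,0],K[:,1],K[:,2]): print(*np.round(r,4))
for w in(5.9,6.0,6.1,6.2,6.3): print(w,fit(T[4:],A[4:],w))
np.savez("m1.npz",T=T,A=A,Y=Y)
o=ctrl.get_obs();print(o["time"],o["tool_pos"],o["width"],o["ft_force"])
E
```

```text
9.0333 -0.0106 0.1503 919.0 0.0011 0.1341
9.0833 0.0675 0.1509 924.0 0.0121 0.1346
9.1333 0.1496 0.1509 948.0 0.0208 0.1372
9.1833 0.2119 0.1509 946.0 0.0286 0.1377
9.2333 0.2646 0.1509 924.0 0.0327 0.1388
9.2833 0.2854 0.1509 933.0 0.0349 0.14
9.3333 0.2886 0.1509 950.0 0.0365 0.14
9.3833 0.2689 0.1509 933.0 0.0331 0.1393
9.4333 0.214 0.1509 927.0 0.0287 0.1377
9.4833 0.1482 0.1509 942.0 0.0192 0.1366
9.5333 0.0659 0.151 906.0 0.0113 0.135
9.5833 -0.0158 0.1509 919.0 0.0016 0.1335
9.6333 -0.1005 0.1509 919.0 -0.0088 0.1347
9.6833 -0.1717 0.1509 915.0 -0.0162 0.1358
9.7333 -0.2273 0.1509 925.0 -0.024 0.1376
9.7833 -0.2625 0.1509 931.0 -0.0266 0.1384
9.8333 -0.2718 0.1509 924.0 -0.0285 0.1385
9.8833 -0.2499 0.1509 925.0 -0.0265 0.1383
9.9333 -0.2107 0.1509 924.0 -0.0213 0.1368
9.9833 -0.1557 0.1509 926.0 -0.0151 0.1357
5.9 (array([-0.17470039,  0.22025024,  0.013385  ]), np.float64(0.005480933666477752))
6.0 (array([-0.16760777,  0.22590992,  0.0117686 ]), np.float64(0.003139953880068464))
6.1 (array([-0.16034645,  0.23146615,  0.01022858]), np.float64(0.0025323737930635294))
6.2 (array([-0.1529053 ,  0.23690348,  0.00876012]), np.float64(0.004631101588300744))
6.3 (array([-0.14527421,  0.24220486,  0.00735876]), np.float64(0.007537444574578072))
10.0333 [0.54625658 0.03893229 0.28575335] 0.02275816153453003 [ 5.39300631 -0.06395884 -6.63922459]
```

The fit is clean: swing amplitude 0.28 rad at ω≈6.1, with negligible tracking lag. Next I compute the swing-killing move for the remaining 234 mm.

```bash
cat > plan.py <<'E'
import sys; from h import *
from scipy.integrate import solve_ivp
def plan(c,dt0,D,N,w=6.1,b=3.79):
    """Rows y(mm) cancelling swing c (fit at -dt0 from now) while moving D m in N rows."""
    h=1/12; x0=np.array([c[0]*np.cos(w*dt0)+c[1]*np.sin(w*dt0), w*(c[1]*np.cos(w*dt0)-c[0]*np.sin(w*dt0))])
    T=N*h; tk=np.arange(N+1)*h     # velocity jumps at tk
    C=np.array([-b*np.sin(w*(T-tk))/w,-b*np.cos(w*(T-tk)),np.ones(N+1),T-tk])
    f=np.array([x0[0]*np.cos(w*T)+x0[1]*np.sin(w*T)/w,-x0[0]*w*np.sin(w*T)+x0[1]*np.cos(w*T)])
    dv=np.linalg.lstsq(C,np.r_[-f,0,D],rcond=None)[0]
    p=np.round(np.cumsum(np.cumsum(dv)[:-1]*h)*1000,0)
    v=np.diff(np.r_[0,p])/1000/h; jumps=np.diff(np.r_[0,v,0])
    x=x0.copy(); mx=0
    for k in range(N+1):
        x[1]-=b*np.cos(x[0])*jumps[k]
        if k<N:
            s=solve_ivp(lambda t,y:[y[1],-w*w*np.sin(y[0])],(0,h),x,max_step=.01,rtol=1e-8); mx=max(mx,abs(s.y[0]).max()); x=s.y[:,-1]
    print(N,"start",x0.round(3),"end amp",np.hypot(x[0],x[1]/w).round(4),"max",mx.round(3),"vmax",abs(v).max().round(3)); print(p.astype(int).tolist())
E
python3 - <<'E'
from plan import *
c,e=fit(*(lambda d:(d["T"][4:],d["A"][4:]))(np.load("m1.npz")))
for N in(16,20,24): plan(c,.05,.234,N)
E
```

```text
16 start [-0.083  1.64 ] end amp 0.0033 max 0.122 vmax 0.324
[9, 26, 50, 77, 104, 129, 149, 165, 176, 185, 192, 200, 209, 218, 228, 234]
20 start [-0.083  1.64 ] end amp 0.0051 max 0.192 vmax 0.204
[5, 14, 27, 42, 57, 72, 85, 96, 106, 114, 123, 133, 145, 160, 176, 193, 208, 221, 230, 234]
24 start [-0.083  1.64 ] end amp 0.0046 max 0.199 vmax 0.216
[5, 13, 25, 39, 53, 65, 76, 85, 93, 100, 109, 119, 132, 147, 165, 182, 199, 213, 224, 231, 234, 235, 235, 234]
```

Emit:
play_rows([
  {"x":0,"y":5,"z":0,"spin":0,"grip":10},
  {"x":0,"y":14,"z":0,"spin":0,"grip":10},
  {"x":0,"y":27,"z":0,"spin":0,"grip":10},
  {"x":0,"y":42,"z":0,"spin":0,"grip":10},
  {"x":0,"y":57,"z":0,"spin":0,"grip":10},
  {"x":0,"y":72,"z":0,"spin":0,"grip":10},
  {"x":0,"y":85,"z":0,"spin":0,"grip":10},
  {"x":0,"y":96,"z":0,"spin":0,"grip":10},
  {"x":0,"y":106,"z":0,"spin":0,"grip":10},
  {"x":0,"y":114,"z":0,"spin":0,"grip":10},
  {"x":0,"y":123,"z":0,"spin":0,"grip":10},
  {"x":0,"y":133,"z":0,"spin":0,"grip":10},
  {"x":0,"y":145,"z":0,"spin":0,"grip":10},
  {"x":0,"y":160,"z":0,"spin":0,"grip":10},
  {"x":0,"y":176,"z":0,"spin":0,"grip":10},
  {"x":0,"y":193,"z":0,"spin":0,"grip":10},
  {"x":0,"y":208,"z":0,"spin":0,"grip":10},
  {"x":0,"y":221,"z":0,"spin":0,"grip":10},
  {"x":0,"y":230,"z":0,"spin":0,"grip":10},
  {"x":0,"y":234,"z":0,"spin":0,"grip":10},
])

```text
time: 11.7
tool_pos: [0.5262, 0.2717, 0.2858]
tool_rot: [-3.141, 0.003, -3.052]
ft_force: [7.7, -0.4, -5.7]
width: 0.0224
grasp_force: 60.4
```

Run:
```python
from plan import *
T,A,Y,K=swing(20)
for r in zip(T,A,Y,K[:,0],K[:,1],K[:,2]): print(*np.round(r,4))
c,e=fit(T,A); print(c,e,np.hypot(*c[:2]))
o=ctrl.get_obs();print(o["time"],o["tool_pos"],o["width"],o["ft_force"])
np.savez("m2.npz",T=T,A=A,Y=Y)
for N in(10,12,14): plan(c,.05,0,N)
# grip by camera, shadow-tolerant
d=cv2.imread(f"pics/sw{T[-1]:.2f}.png"); s=grab("scene")
q=(377.5,290); x=blob(s,(356,186),30,(8,140,40),(28,255,255)); print(x)
if x: g=plane(s,x[0],.340); print("grip",g,"along",(g-G0)@UA, "mark along",(plane(s,q,.125)-G0)@UA)
```

```text
11.7 -0.0052 0.3845 972.0 0.0028 0.1328
11.75 0.0087 0.385 976.0 0.0027 0.1328
11.8 0.0173 0.3851 972.0 0.0047 0.133
11.85 0.0295 0.385 970.0 0.0043 0.1328
11.9 0.0303 0.385 971.0 0.0058 0.1328
11.95 0.029 0.3849 970.0 0.0057 0.1327
12.0 0.0342 0.3849 980.0 0.0068 0.1329
12.05 0.0445 0.3849 974.0 0.0083 0.133
12.1 0.0336 0.3849 979.0 0.0069 0.1326
12.15 0.0317 0.3849 974.0 0.0061 0.1328
12.2 0.0237 0.3849 964.0 0.0041 0.1326
12.25 0.0155 0.3848 968.0 0.0046 0.1328
12.3 0.0069 0.3848 965.0 0.0029 0.1331
12.35 0.0059 0.3848 953.0 0.001 0.1329
12.4 -0.0089 0.3848 982.0 0.0007 0.1329
12.45 -0.0216 0.3848 956.0 0.0016 0.1323
12.5 -0.0176 0.3848 976.0 0.0001 0.1329
12.55 -0.0279 0.3848 962.0 0.0003 0.1326
12.6 -0.0183 0.3848 967.0 0.0001 0.1328
12.65 -0.0129 0.3848 971.0 0.0013 0.1324
[-0.02375858  0.01825849  0.00936761] 0.004037180037507663 0.029964020889064042
12.7 [0.52618169 0.27196312 0.28576799] 0.022616278634070217 [ 7.89865454  2.23000973 -6.59525776]
10 start [-0.017  0.15 ] end amp 0.0013 max 0.028 vmax 0.024
[-1, -2, -2, 0, 2, 3, 4, 3, 2, 0]
12 start [-0.017  0.15 ] end amp 0.0026 max 0.026 vmax 0.024
[0, 0, 0, 1, 3, 4, 5, 5, 4, 3, 1, 0]
14 start [-0.017  0.15 ] end amp 0.0023 max 0.023 vmax 0.024
[0, 1, 2, 3, 4, 5, 6, 6, 5, 4, 3, 1, 0, 0]
None
```

Emit:
play_rows([
  {"x":0,"y":-1,"z":0,"spin":0,"grip":10},
  {"x":0,"y":-2,"z":0,"spin":0,"grip":10},
  {"x":0,"y":-2,"z":0,"spin":0,"grip":10},
  {"x":0,"y":0,"z":0,"spin":0,"grip":10},
  {"x":0,"y":2,"z":0,"spin":0,"grip":10},
  {"x":0,"y":3,"z":0,"spin":0,"grip":10},
  {"x":0,"y":4,"z":0,"spin":0,"grip":10},
  {"x":0,"y":3,"z":0,"spin":0,"grip":10},
  {"x":0,"y":2,"z":0,"spin":0,"grip":10},
  {"x":0,"y":0,"z":0,"spin":0,"grip":10},
])

```text
time: 13.58
tool_pos: [0.5262, 0.2722, 0.2858]
tool_rot: [3.14, 0.003, -3.052]
ft_force: [8.0, 2.5, -6.7]
width: 0.0227
grasp_force: 60.2
```

Run:
```python
from plan import *
T,A,Y,K=swing(20)
c,e=fit(T,A); print(c,e,np.hypot(*c[:2]),K[:,1].mean(),Y[-1])
s=grab("scene"); b,g,r=[s["pixels"][...,k].astype(int) for k in range(3)]
m=((r>60)&(r>2.2*g)&(r>2.2*b)).astype(np.uint8); m[:150]=0; m[215:]=0; m[:,:300]=0; m[:,430:]=0
n,l,st,ce=cv2.connectedComponentsWithStats(m); print(st[1:].tolist(),ce[1:])
for k in range(1,n):
    if st[k,4]>25: print("grip along",(plane(s,ce[k],.340)-G0)@UA)
for q in(blob(s,(378,292),8,*ORA),): print("mark",(plane(s,q[0],.125)-G0)@UA)
print(ctrl.get_obs()["time"])
```

```text
[-0.02261765  0.00858639  0.01032654] 0.00235157107491147 0.024192650725690434 0.0038101853117285664 0.3841812683753641
[[386, 181, 12, 18, 148]] [[392.12162162 190.18243243]]
grip along 0.3842089783922756
mark 0.3843847871659975
14.6333
```

The carrier is centred to within about 1 mm, and the swing is 0.024 rad, well under 0.06. I'll hold, then release and rise.

Emit:
play_rows([
  {"x":0,"y":0,"z":0,"spin":0,"grip":10},
  {"x":0,"y":0,"z":0,"spin":0,"grip":10},
  {"x":0,"y":0,"z":0,"spin":0,"grip":10},
  {"x":0,"y":0,"z":0,"spin":0,"grip":10},
  {"x":0,"y":0,"z":0,"spin":0,"grip":10},
  {"x":0,"y":0,"z":0,"spin":0,"grip":10},
  {"x":0,"y":0,"z":0,"spin":0,"grip":10},
  {"x":0,"y":0,"z":0,"spin":0,"grip":10},
  {"x":0,"y":0,"z":0,"spin":0,"grip":10},
  {"x":0,"y":0,"z":0,"spin":0,"grip":10},
  {"x":0,"y":0,"z":0,"spin":0,"grip":10},
  {"x":0,"y":0,"z":0,"spin":0,"grip":10},
  {"x":0,"y":0,"z":0,"spin":0,"grip":10},
  {"x":0,"y":0,"z":0,"spin":0,"grip":10},
  {"x":0,"y":0,"z":0,"spin":0,"grip":10},
  {"x":0,"y":0,"z":0,"spin":0,"grip":10},
  {"x":0,"y":0,"z":0,"spin":0,"grip":10},
  {"x":0,"y":0,"z":0,"spin":0,"grip":10},
  {"x":0,"y":0,"z":0,"spin":0,"grip":10},
  {"x":0,"y":0,"z":0,"spin":0,"grip":10},
])

```text
time: 16.3
tool_pos: [0.5262, 0.2713, 0.2858]
tool_rot: [3.141, 0.003, -3.053]
ft_force: [8.6, 1.9, -5.1]
width: 0.0232
grasp_force: 60.2
```

Emit:
play_rows([
  {"x":0,"y":0,"z":0,"spin":0,"grip":10},
  {"x":0,"y":0,"z":0,"spin":0,"grip":10},
  {"x":0,"y":0,"z":0,"spin":0,"grip":10},
  {"x":0,"y":0,"z":0,"spin":0,"grip":10},
  {"x":0,"y":0,"z":0,"spin":0,"grip":60},
  {"x":0,"y":0,"z":0,"spin":0,"grip":60},
  {"x":0,"y":0,"z":0,"spin":0,"grip":60},
  {"x":0,"y":0,"z":0,"spin":0,"grip":60},
  {"x":0,"y":0,"z":0,"spin":0,"grip":60},
  {"x":0,"y":0,"z":-15,"spin":0,"grip":60},
  {"x":0,"y":0,"z":-35,"spin":0,"grip":60},
  {"x":0,"y":0,"z":-60,"spin":0,"grip":60},
  {"x":0,"y":0,"z":-85,"spin":0,"grip":60},
  {"x":0,"y":0,"z":-100,"spin":0,"grip":60},
  {"x":0,"y":0,"z":-110,"spin":0,"grip":60},
  {"x":0,"y":0,"z":-110,"spin":0,"grip":60},
  {"x":0,"y":0,"z":-110,"spin":0,"grip":60},
])

```text
time: 17.72
tool_pos: [0.5248, 0.2705, 0.3964]
tool_rot: [3.141, 0.0, -3.052]
ft_force: [-0.2, 0.6, -0.2]
width: 0.0601
grasp_force: 0.0
```

Run:
```python
from plan import *
o=ctrl.get_obs(); print(o["time"],o["tool_pos"],o["width"],o["ft_force"])
T,A,Y,K=swing(20)
c,e=fit(T,A); print(c,e,np.hypot(*c[:2]),K[:,1].mean(),Y[-1])
s=grab("scene"); b,g,r=[s["pixels"][...,k].astype(int) for k in range(3)]
m=((r>60)&(r>2.2*g)&(r>2.2*b)).astype(np.uint8); m[:150]=0; m[215:]=0; m[:,:300]=0; m[:,430:]=0
n,l,st,ce=cv2.connectedComponentsWithStats(m)
for k in range(1,n):
    if st[k,4]>25: print(st[k],"grip along",(plane(s,ce[k],.340)-G0)@UA)
print(ctrl.get_obs()["time"])
```

```text
17.7167 [0.52476673 0.27052092 0.39635428] 0.06014526966819441 [-0.24256045  0.56908456 -0.15525144]
[-0.02068653  0.00880281  0.01044117] 0.0030543574967443303 0.022481589827214234 0.004794072922698735 0.38339714321166013
[386 181  11  18 169] grip along 0.38221824893765177
18.7667
```

```bash
python3 -c "
from station import ctrl
print(ctrl.job_done())"
```

```text
the job is handed in; nothing more can be done
None
```

I handed the job in at about 19 s: the carrier hangs centred within about 2 mm of the lamp's middle, swinging about 0.02 rad, with the grip released and the arm clear; no pass/fail verdict came back.

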